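Put the sanding block away in its lidded box

ROBOT

A 6-joint arm with a two-finger parallel gripper is mounted at the origin on the work surface. World frame = base frame: x ahead of the robot, y to its left, z up, the work surface at z = 0. Lengths are in m, angles in rad, forces in N, time in s.
With the tool pointing down it reaches from about 0.225 to 0.725 m from the base axis. Payload 3.1 kg.
Tool frame: the origin (TCP) lies at the very end of the fingers, on their centre line; the grasp point (between the pads) lies 19 mm behind it (robot.grasp_offset is the distance from the TCP to the grasp point, in m); z points along the fingers, y is the line along which they close (so a half turn about z gives the same grasp; the last joint's range is limited). The gripper opens to 85 mm and grips with 20 to 120 N. Pads are 22 mm wide; open, the fingers measure 114 mm over their backs; the gripper's body (76 mm by 85 mm) begins 54 mm behind the grasp point. The pads swing forward as they close: fully open they stand 13 mm farther back than shut.
Start: joints at [-1.296, 0.048, 0.099, 1.622, 0, 1.443], TCP at [0.206, -0.483, 0.231] pointing down, gripper open.
Joint ranges: [-2.91, 2.91], [-0.99, 1.94], [-1.21, 1.42], [-2.12, 2.29], [-1.49, 1.47], [-3.14, 3.14]. Speed limits (rad/s): [2.79, 2.79, 3.14, 3.14, 3.14, 3.14].

INTERFACE

Orientations are given as a unit quaternion [x, y, z, w].
In Python, from rig import robot gives the robot as it stands. The module is installed in compiled form; this text tells all that it offers.
- The arm moves only by the tool send_rows, never from a script. Its argument "steps" is a list of rows, each a list of 5 numbers: the opening, from -1 (shut) to 1 (fully open), then the shift along the tool's x, y, z in m, then the turn about the tool's z in degrees. In form: [[jaw, dx, dy, dz, spin], ...]. A call has 1 to 8 rows; each row shifts and turns the commanded pose from where the row before left it, along the tool's axes as they then stand; what a row does not reach is not made up. A row lasts 1/10 s, in which the tool goes at most 50 mm and 8.59 degrees, less where a joint would pass 70% of its speed; a pose out of reach is approached as far as the arm can. A call with a gripper value outside its range is refused whole. The fingers move at their own pace and stop on an object; the grip force is fixed at half the most. Time passes only in rows, so rows that do not move let the fingers close. It gives the time, the measured TCP pose, the force, the opening and the grip force at its end, in the units of the state.
- robot.read_state(): the state, without advancing time (a new reading comes with each control period).
- robot.snapshot(name): name is "scene" or "side" or "wrist"; returns a dict with "color" (420x560x3 uint8, red, green, blue), "z_map" (420x560 float32, m along the optical axis (not along the pixel's ray), 0 where there is no reading), "fx", "fy", "cx", "cy" (pixels), "dist" ([k1, k2, p1, p2, k3] as OpenCV has them; the pictures are not rectified), "pose" (4x4, takes a point from camera to world coordinates). Camera axes: x right, y up, looking along -z (the intrinsics and any distortion apply to the point x, -y, -z); pixel columns grow to the right and rows downward; lengths in m; the calibration is good to about 2 mm. A picture is of the moment at which its call begins.
- robot.sign_off(): hands the job in; it is judged then, once.
Trained networks look in a picture, given as the dict that the camera call returned (one of the last four; its "shot" number tells which), for a name from the list of things; names that differ only in an ending like _2 or _b are one class to them, and where a whole thing is asked for, a point or a joint stands for the part that bears it (a point fixed in the world has none). Each returns a list of dicts, best first, with "conf" (0 to 1); they miss things now and then, are a little off and sometimes report something else, mostly with a low value. They report only what shows in the picture. A call takes as long as a camera call. They do not tell look-alikes from the thing itself.
- robot.spot_in(name, picture): "at" ([x, y, z] in m, in the coordinates of the camera as it stood for that picture, good to about 4 mm: the middle of the surface that is visible of it).
- robot.pinpoint(name, picture): "at" ([x, y, z] in m, in the coordinates of the camera as it stood for that picture, good to about 4 mm: a listed point, or the origin of a listed thing).
The state is a dict: "time": time; "qpos": joint angles; "dq": joint speeds; "joint_efforts": joint torques, N m; "tcp_pos": TCP position; "orientation": TCP orientation; "force": force on the tool from outside, world axes, zero at the start; "moment": the same for the moment, N m; "width": finger opening in m; "grasp_force": force on a finger pad.
Only numpy, scipy, OpenCV 4.12 (cv2) and the standard library are available. Lean on these libraries where they do the work, as an engineer would, in place of code of your own. Each camera call takes 0.05 s, during which the arm holds its last target. There are 200 camera calls.

TASK

Lift the loose lid off the wooden box and lay it, right way up, on the grey felt mat; lay the sanding block inside the box on its cork sole, then put the lid back so that the box is fully closed. Set things down gently rather than dropping them, and leave the jar, mallet, veneer stack and rasp where they are.

Things in the scene. Friction and masses are not known exactly. Their poses are not given: they have to be found in the camera images.
- box: Open-topped mid-brown wooden box with brass corner plates, fixed to the bench, 190 (x) x 130 (y) x 70 mm high; walls and floor 8 mm thick, so 174 x 114 mm inside and 62 mm deep. Origin at the centre of its underside, on the bench; z up. At the start the lid closes it. Box, mat and block may each lie left, middle or right.
- lid_mid (a point): Loose lid without hinge or catch, mid-brown wood, about 0.24 kg: plate 190 (x) x 130 (y) x 8 mm, with cleats under it and a bar handle along x on top. Point on its centre line, 8 mm above the plate's top: 86 mm above the bench when the lid is home on the box, 30 mm when it lies on the mat. z up. Fits the box either way round.
- lid_handle (a point): Top centre of the lid's dark wooden bar handle, 26 mm above lid_mid. The handle is solid down to the plate: 110 mm long (x), 20 mm wide (y), 34 mm high.
- lid_foot (a point): Centre of the lid's underside at the cleats' lower edge, 26 mm below lid_mid. The cleats are a round-edged frame 10 mm deep under the plate, 168 (x) x 108 (y) mm outside: it drops inside the box's walls with 3 mm play all round.
- block_mid (a point): Pale wooden sanding block, about 0.25 kg, lying on its cork sole. Base with sole 130 (x) x 60 (y) x 20 mm; on it a central bar grip 100 (x) x 24 (y) x 34 mm high; 54 mm high in all. Point: the centre, 27 mm above the sole's face; base's top 7 mm below it. z up. In the box, flat, it is 35 mm above the bench; it fits lengthwise only, either way round.
- mat: Grey felt mat, a fixed flat slab 250 (x) x 190 (y) x 4 mm on the bench: the place for the lid. Origin at the centre of its underside; z up.
- jar: Bystander: amber glass jar with a metal cap, diameter 68 mm, 100 mm high, standing; origin at the centre of its underside.
- mallet: Bystander: wooden mallet lying flat, about 290 mm long; head 75 x 120 x 60 mm, centred 100 mm along x from the origin, handle towards -x. Origin on the bench, under the handle.
- veneer: Bystander: stack of veneer offcuts 140 x 90 x 20 mm; origin at the centre of its underside.
- rasp: Bystander: rasp lying along its x axis, 250 mm long, 26 mm high; handle towards -x; origin on the bench where handle and blade meet.
Things that resemble listed ones, but are neither listed nor needed, are in the scene too. Leave any green look-alike of the part that bears lid_mid alone.

How it is judged:
On the way, in this order (a step that is already met when the one before it is completed fails the run):
1. the lid lies right way up on the felt mat, its centre within 70 mm of the mat's centre, let go and at rest (horizontal distance between lid_mid and mat below 0.07 m and height (world z) of lid_mid below 0.034 m and angle between lid_mid's own z axis and vertical below 0.1 rad and contact force between the fingers and lid below 0.2 N and linear speed of lid below 0.02 m/s), for 0.2 s.
2. the sanding block lies flat on the box's floor on its cork sole, let go and at rest, the lid still on the mat (x of block_mid in the frame of box between -0.04 and 0.04 m and y of block_mid in the frame of box between -0.035 and 0.035 m and z of block_mid in the frame of box below 0.04 m and angle between block_mid's own z axis and vertical below 0.1 rad and contact force between the fingers and block below 0.2 N and linear speed of block below 0.02 m/s and horizontal distance between lid_mid and mat below 0.08 m and height (world z) of lid_mid below 0.034 m), for 0.2 s.
3. the lid is back on the box, flush on its rim (horizontal distance between lid_mid and box below 0.006 m and z of lid_mid in the frame of box between 0.083 and 0.089 m and angle between lid_mid's own z axis and vertical below 0.03 rad and angle between the x axis of lid_mid and the x axis of box, either way round below 0.08 rad), for 0.2 s.
At the end, for the whole second after the job is handed in: The block lies flat on its cork sole on the box's floor (tilt under 0.1 rad) and the lid is home on the box's rim: height within 3 mm, centre within 6 mm, long sides in line within 0.08 rad, level within 0.03 rad; both at rest and let go (all of step 3 and x of block_mid in the frame of box between -0.04 and 0.04 m and y of block_mid in the frame of box between -0.035 and 0.035 m and z of block_mid in the frame of box below 0.04 m and angle between block_mid's own z axis and vertical below 0.1 rad and linear speed of each of block, lid below 0.02 m/s); the robot touches nothing.
It fails at once if the jar, mallet, veneer stack or rasp is moved by more than 30 mm or tipped (distance of any of jar, mallet, veneer, rasp from where it was at the start of the episode above 0.03 m or angle between any of jar, mallet, veneer, rasp's own z axis and vertical above 0.4 rad).
It fails at once if the lid is dropped (falls free faster than 0.7 m/s) (linear speed of lid above 0.7 m/s and contact force between the fingers and lid below 0.2 N).
It fails at once if the sanding block is dropped (falls free faster than 0.7 m/s) (linear speed of block above 0.7 m/s and contact force between the fingers and block below 0.2 N).
It also fails if it takes over 72 s, if anything falls off the work surface, if the arm or the gripper's body presses on something with over 40 N, if the wrist force passes 120 N, or if a joint passes its speed limit or range.

## Working session

There is one attempt and no reset: what is moved stays moved. The work goes in short steps, Python scripts to look and compute and a tool call to move; the robot and the scene stay as the last step left them, time stands still between calls to the robot, and variables do not carry over. Pictures are saved under pics/ and viewed, at most 10 in all, crops included, and the job is handed in when it is done.

Besides the shell and the picture viewer there is one more tool, called after "Request:" as a command line: name --pt "numbers of a row" for each row, then --argument value for the rest. send_rows: Moves the arm, as the interface text tells. Its arguments: {"type":"object","properties":{"steps":{"type":"array","items":{"type":"array","items":{"type":"number"}}}},"required":["steps"]}

```bash
mkdir -p pics; cat > h.py <<'E'
from rig import robot
import numpy as np, cv2
def w(p,at): return (p["pose"]@np.r_[at,1])[:3]
def rays(p,uv):
    K=np.array([[p["fx"],0,p["cx"]],[0,p["fy"],p["cy"]],[0,0,1]])
    n=cv2.undistortPoints(np.float32(uv).reshape(-1,1,2),K,np.array(p["dist"],float)).reshape(-1,2)
    return n
def deproj(p,uv):
    n=rays(p,uv); z=np.array([p["z_map"][int(v),int(u)] for u,v in uv])
    c=np.c_[n[:,0]*z,-n[:,1]*z,-z]
    return c@p["pose"][:3,:3].T+p["pose"][:3,3]
def cloud(p):
    v,u=np.mgrid[0:420,0:560]; return deproj(p,np.c_[u.ravel(),v.ravel()]).reshape(420,560,3)
def proj(p,X):
    c=(np.atleast_2d(X)-p["pose"][:3,3])@p["pose"][:3,:3]
    K=np.array([[p["fx"],0,p["cx"]],[0,p["fy"],p["cy"]],[0,0,1]])
    return cv2.projectPoints((c*[1,-1,-1]).reshape(-1,1,3),np.zeros(3),np.zeros(3),K,np.array(p["dist"],float))[0].reshape(-1,2)
def save(n,im): cv2.imwrite("pics/"+n+".png",im[...,::-1])
E
python3 - <<'E'
from h import *
ims=[]
for c in ("scene","side"):
    p=robot.snapshot(c); ims.append(p["color"])
    np.savez(c+".npz",xyz=cloud(p),color=p["color"])
    for n in ["box","lid_mid","lid_handle","block_mid","mat","jar","mallet","veneer","rasp"]:
        print(c,n,[(round(d["conf"],2),w(p,d["at"]).round(3).tolist(),proj(p,w(p,d["at"])).round()[0].tolist()) for d in robot.pinpoint(n,p)[:3]])
save("a",ims[0]); save("b",ims[1])
print(robot.read_state())
E
```

```text
scene box [(0.63, [0.469, -0.305, 0.004], [211.0, 272.0])]
scene lid_mid [(0.81, [0.718, -0.42, 0.027], [232.0, 341.0]), (0.76, [0.205, -0.282, 0.035], [169.0, 220.0]), (0.57, [0.472, -0.304, 0.086], [208.0, 255.0])]
scene lid_handle [(0.86, [0.472, -0.304, 0.115], [207.0, 249.0]), (0.7, [0.208, -0.279, 0.054], [169.0, 216.0]), (0.68, [0.714, -0.422, 0.052], [230.0, 336.0])]
scene block_mid [(0.97, [0.491, 0.036, 0.025], [290.0, 218.0])]
scene mat [(0.92, [0.501, 0.314, 0.001], [341.0, 189.0])]
scene jar [(0.85, [0.503, 0.547, 0.002], [376.0, 164.0])]
scene mallet [(0.59, [0.447, -0.576, -0.003], [133.0, 319.0]), (0.22, [0.746, -0.229, 0.001], [289.0, 311.0])]
scene veneer [(0.77, [0.741, 0.226, -0.001], [379.0, 231.0])]
scene rasp [(0.76, [0.744, -0.227, -0.001], [289.0, 310.0]), (0.46, [0.466, -0.304, 0.059], [208.0, 260.0])]
side box [(0.72, [0.468, -0.302, 0.001], [322.0, 202.0])]
side lid_mid [(0.58, [0.717, -0.422, 0.027], [296.0, 170.0]), (0.56, [0.47, -0.307, 0.084], [323.0, 184.0]), (0.16, [0.496, 0.308, -0.001], [195.0, 267.0])]
side lid_handle [(0.73, [0.471, -0.305, 0.115
[... 506 characters left out ...]
8.0, 226.0])]
{'time': 1.0, 'qpos': array([-1.29580083e+00,  4.79789396e-02,  9.92003273e-02,  1.62201379e+00,
        3.53134591e-05,  1.44296694e+00]), 'dq': array([ 0.00015166,  0.00102113, -0.00125979,  0.00063606, -0.00155639,
       -0.00064473]), 'joint_efforts': array([ 2.55266823e-04, -3.38652921e+01,  3.20167887e+01,  9.83709651e-04,
       -3.02542476e-04, -5.52425039e-07]), 'tcp_pos': array([ 0.20579112, -0.48297274,  0.23132269]), 'orientation': array([9.79784992e-01, 2.00053417e-01, 1.77530380e-05, 6.56565246e-07]), 'force': array([ 0.01027682,  0.27292404, -0.40835882]), 'moment': array([ 0.00605381, -0.03927531,  0.00269543]), 'grasp_force': 0.0, 'width': 0.08545839247854226}
```

View a.

View pics/a.png

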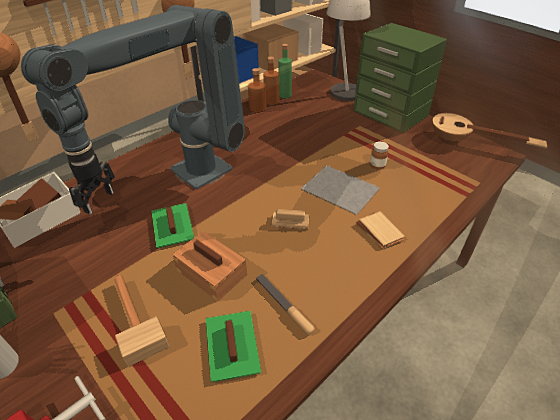

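```bash
python3 - <<'E'
from h import *
def rect(xyz,c,r,z0,z1):
    d=np.linalg.norm(xyz[...,:2]-c,axis=-1)
    m=(d<r)&(xyz[...,2]>z0)&(xyz[...,2]<z1); q=xyz[m]
    b=cv2.minAreaRect((q[:,:2]*1000).astype(np.float32)); return m.sum(),np.round(b[0],1),np.round(b[1],1),round(b[2],1),q[:,2].mean().round(4),q[:,:2].mean(0).round(4)
for c in ("scene","side"):
    xyz=np.load(c+".npz")["xyz"]
    print(c,"plate",rect(xyz,[.471,-.304],.14,.070,.084))
    print("handle",rect(xyz,[.471,-.304],.09,.106,.118))
    print("grip",rect(xyz,[.491,.037],.09,.046,.06))
    print("base",rect(xyz,[.491,.037],.09,.014,.026))
    print("mat",rect(xyz,[.499,.312],.18,.0025,.008))
im=np.load("scene.npz")["color"][190:300,140:330]
save("c",cv2.resize(im,None,fx=4,fy=4,interpolation=cv2.INTER_CUBIC))
E
```

```text
scene plate (np.int64(1775), array([ 470.6, -304. ]), array([194.5, 134. ]), 5.5, np.float64(0.0788), array([ 0.4813, -0.309 ]))
handle (np.int64(206), array([ 470.5, -305.4]), array([110.2,  21.3]), 6.2, np.float64(0.112), array([ 0.4727, -0.3061]))
grip (np.int64(172), array([489.9,  36.2]), array([98.6, 28.3]), 38.6, np.float64(0.0539), array([0.4926, 0.0337]))
base (np.int64(273), array([492.4,  33. ]), array([130.3,  61.5]), 39.4, np.float64(0.0213), array([0.5015, 0.0265]))
mat (np.int64(2361), array([500.3, 311.3]), array([353.9, 353.6]), 12.9, np.float64(0.0047), array([0.5118, 0.2917]))
side plate (np.int64(241), array([ 507.1, -297.2]), array([112.1, 132.9]), 6.1, np.float64(0.0766), array([ 0.5117, -0.2671]))
handle (np.int64(28), array([ 498.4, -298.7]), array([41.9, 22.6]), 9.2, np.float64(0.1099), array([ 0.5001, -0.2965]))
grip (np.int64(134), array([485.6,  37.9]), array([98. , 26.3]), 38.6, np.float64(0.0516), array([0.4854, 0.0398]))
base (np.int64(236), array([485.4,  36.9]), array([128.6,  64.9]), 40.2, np.float64(0.019), array([0.4761, 0.0441]))
mat (np.int64(2908), array([494.1, 321.1]), array([348.1, 334. ]), 54.0, np.float64(0.0047), array([0.4847, 0.3306]))
```

View pics/c.png

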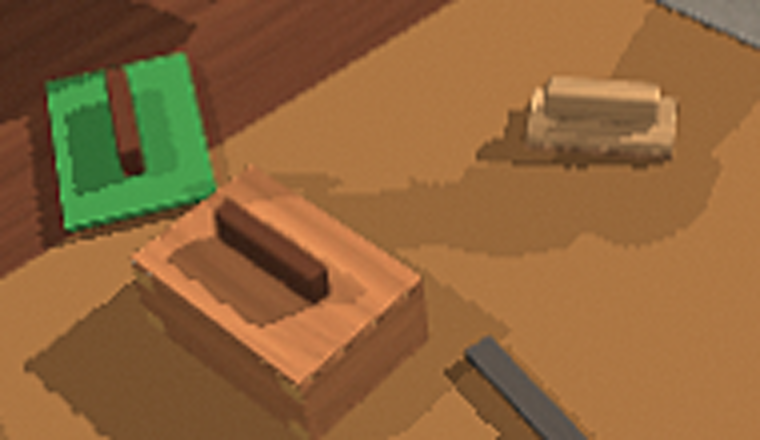

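The brown lid at (208,250) is the one I want. The look-alikes are the green lids at (169,222) and (232,341). The crop confirms brown wood sitting on the box, with its handle at about (207,249). The pale block is at (290,218) and the mat at (341,189).

Request:
send_rows --pt "1 0 0 0 5.7" --pt "1 0 0 0 5.7" --pt "1 0 0 0 5.8"

```text
time: 1.3
tcp_pos: [0.2058, -0.483, 0.2313]
orientation: [0.999, 0.049, -0.0, -0.0]
force: [-0.1, -0.5, -0.1]
width: 0.0854
grasp_force: 0.0
```

Request:
send_rows --pt "1 0.035 -0.019 0 0" --pt "1 0.035 -0.019 0 0" --pt "1 0.035 -0.019 0 0" --pt "1 0.035 -0.019 0 0" --pt "1 0.035 -0.019 0 0" --pt "1 0.036 -0.019 0 0" --pt "1 0.035 -0.019 0 0" --pt "1 0.035 -0.018 0 0"

```text
time: 2.1
tcp_pos: [0.4711, -0.3028, 0.2314]
orientation: [0.999, 0.051, 0.0, 0.0]
force: [-0.2, -1.4, 0.1]
width: 0.0856
grasp_force: 0.0
```

```bash
cat >> h.py <<'E'
def pose():
    s=robot.read_state(); q=s["orientation"]
    from scipy.spatial.transform import Rotation as R
    return s["tcp_pos"],R.from_quat(q).as_matrix(),s
def go(x,y,z,ang):
    t,M,s=pose(); a=np.degrees(np.arctan2(M[1,0],M[0,0])); sp=(a-ang+90)%180-90
    b=np.radians(a-sp); X=np.array([np.cos(b),np.sin(b),0]);Y=np.array([np.sin(b),-np.cos(b),0])
    d=np.array([x,y,z])-t
    print("t",round(s["time"],2),"tcp",t.round(4),"ang",a.round(2),"tilt",M[:,2].round(3),"w",round(s["width"],4),"F",s["force"].round(1),"| spin",sp.round(2),"dx dy dz",(X@d).round(4),(Y@d).round(4),-d[2].round(4))
E
python3 - <<'E'
from h import *
go(.4705,-.3045,.083,5.9)
p=robot.snapshot("wrist"); save("d",p["color"])
for n in ("lid_handle","box","lid_mid"): print(n,[(round(d["conf"],2),w(p,d["at"]).round(3)) for d in robot.pinpoint(n,p)[:2]])
xyz=cloud(p).reshape(-1,3)
for z0,z1 in ((.105,.118),(.073,.083)):
    q=xyz[(xyz[:,2]>z0)&(xyz[:,2]<z1)&(abs(xyz[:,0]-.47)<.13)&(abs(xyz[:,1]+.304)<.1)]
    print(len(q),cv2.minAreaRect((q[:,:2]*1000).astype(np.float32)),q[:,2].mean())
E
```

```text
t 2.1 tcp [ 0.4711 -0.3028  0.2314] ang 5.89 tilt [ 0. -0. -1.] w 0.0856 F [-0.2 -1.4  0.1] | spin -0.01 dx dy dz -0.0008 0.0016 0.1484
lid_handle [(0.84, array([ 0.474, -0.308,  0.113]))]
box []
lid_mid [(0.68, array([ 0.472, -0.303,  0.088]))]
3217 ((471.0771484375, -307.4188537597656), (109.08026123046875, 20.000732421875), 5.966212749481201) 0.1117812935969171
26669 ((470.1673583984375, -307.5152282714844), (190.37088012695312, 130.31472778320312), 5.893381118774414) 0.07826603530445307
```

View pics/d.png

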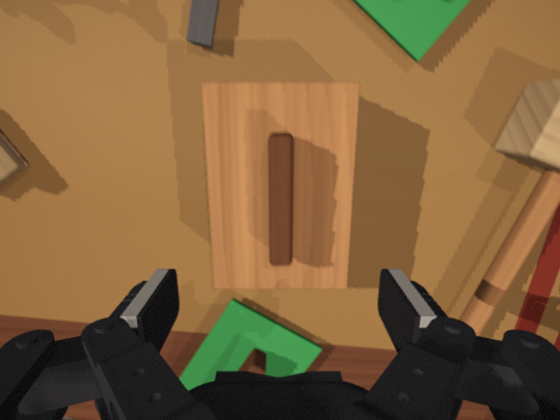

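The wrist view shows the brown lid and its handle centred at (280,198) between the fingers (150 and 405). Measured sizes are 190x130 and 109x20 mm at 5.9°, which match the description.

Request:
send_rows --pt "1 -0.001 0.003 0.03 0" --pt "1 0 0 0.04 0" --pt "1 0 0 0.04 0" --pt "1 0 0 0.025 0" --pt "1 0 0 0.011 0" --pt "1 0 0 0 0"

```text
time: 2.9
tcp_pos: [0.4672, -0.3069, 0.0835]
orientation: [0.999, 0.05, -0.002, -0.001]
force: [0.0, 0.0, -0.8]
width: 0.0854
grasp_force: 0.0
```

Request:
send_rows --pt "-1 0 0 0 0" --pt "-1 0 0 0 0" --pt "-1 0 0 0 0" --pt "-1 0 0 0 0" --pt "-1 0 0 0 0" --pt "-1 0 0 0 0"

```text
time: 3.5
tcp_pos: [0.4699, -0.3073, 0.0867]
orientation: [0.999, 0.051, 0.001, 0.001]
force: [-0.2, 1.1, 5.3]
width: 0.0192
grasp_force: 62.1
```

Request:
send_rows --pt "-1 0 0 -0.01 0" --pt "-1 0 0 -0.02 0" --pt "-1 0 0 -0.03 0" --pt "-1 0 0 -0.04 0" --pt "-1 0 0 -0.04 0" --pt "-1 0 0 -0.01 0" --pt "-1 0 0 0 0"

```text
time: 4.2
tcp_pos: [0.47, -0.3078, 0.2371]
orientation: [0.999, 0.051, 0.001, 0.001]
force: [-0.1, 0.4, -3.0]
width: 0.0185
grasp_force: 61.2
```

```bash
python3 - <<'E'
from h import *
for c in ("scene","side"):
    f=np.load(c+".npz"); x=f["xyz"]; k=f["color"].astype(int)
    m=(np.ptp(k,axis=-1)<25)&(np.hypot(x[...,0]-.499,x[...,1]-.312)<.19)&(x[...,2]<.02)
    m=cv2.morphologyEx(m.astype(np.uint8),cv2.MORPH_OPEN,np.ones((3,3)))>0
    print(c,m.sum(),cv2.minAreaRect((x[m][:,:2]*1000).astype(np.float32)),np.median(x[m][:,2]))
go(.4995,.312,.15,5.9)
p=robot.snapshot("wrist"); save("e",p["color"])
E
```

```text
scene 974 ((448.455078125, 303.3511047363281), (155.9619598388672, 199.3112335205078), 10.093798637390137) 0.004506485625386136
side 2951 ((492.30218505859375, 309.95172119140625), (251.41444396972656, 198.1334991455078), 8.633370399475098) 0.004593454809924458
t 4.2 tcp [ 0.47   -0.3078  0.2371] ang 5.88 tilt [ 0.003 -0.003 -1.   ] w 0.0185 F [-0.1  0.4 -3. ] | spin -0.02 dx dy dz 0.0931 -0.6135 0.0871
```

View pics/e.png

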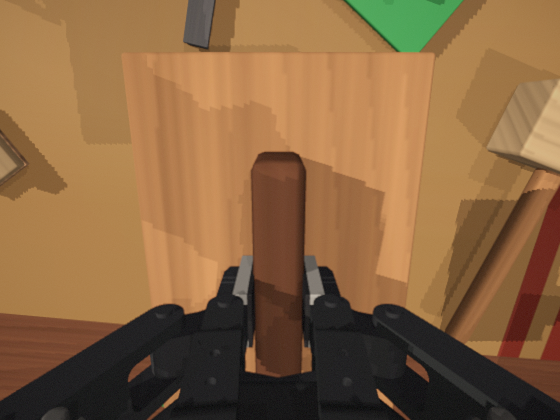

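The lid (plate edges at 130–430, handle at 280,210) is held squarely and clear of the box. Carrying it to the mat.

Request:
send_rows --pt "-1 0.004 -0.02 0 0" --pt "-1 0.006 -0.038 0 0" --pt "-1 0.006 -0.04 0 0" --pt "-1 0.006 -0.04 0 0" --pt "-1 0.006 -0.04 0 0" --pt "-1 0.006 -0.04 0 0" --pt "-1 0.006 -0.04 0 0" --pt "-1 0.006 -0.04 0 0"

```text
time: 5.05
tcp_pos: [0.4825, -0.0041, 0.2315]
orientation: [0.999, 0.051, -0.003, -0.001]
force: [1.0, 0.4, -3.9]
width: 0.0193
grasp_force: 61.0
```

Request:
send_rows --pt "-1 0.006 -0.04 0 0" --pt "-1 0.006 -0.04 0 0" --pt "-1 0.006 -0.04 0 0" --pt "-1 0.006 -0.04 0 0" --pt "-1 0.006 -0.04 0 0" --pt "-1 0.006 -0.04 0 0" --pt "-1 0.006 -0.035 0 0" --pt "-1 0.004 -0.02 0 0"

```text
time: 5.85
tcp_pos: [0.5064, 0.2097, 0.2397]
orientation: [0.993, 0.114, -0.005, -0.036]
force: [0.6, -1.2, -3.2]
width: 0.019
grasp_force: 61.0
```

Request:
send_rows --pt "-1 0 0 0.03 0" --pt "-1 0 0 0.04 0" --pt "-1 0 0 0.04 0" --pt "-1 0 0 0.02 0" --pt "-1 0 0 0 0" --pt "-1 0 0 0 0"

```text
time: 6.45
tcp_pos: [0.5052, 0.2132, 0.111]
orientation: [0.992, 0.117, -0.005, -0.037]
force: [-0.0, 0.2, -3.0]
width: 0.019
grasp_force: 60.9
```

```bash
python3 - <<'E'
from h import *
go(.497,.311,.0307,5.9)
p=robot.snapshot("side"); save("f",cv2.resize(p["color"][150:330,100:360],None,fx=3,fy=3))
xyz=cloud(p).reshape(-1,3); t=pose()[0]
E
```

```text
t 6.45 tcp [0.5052 0.2132 0.111 ] ang 13.44 tilt [-0.018  0.073 -0.997] w 0.019 F [-0.   0.2 -3. ] | spin 7.54 dx dy dz 0.0019 -0.0981 0.0803
```

View pics/f.png

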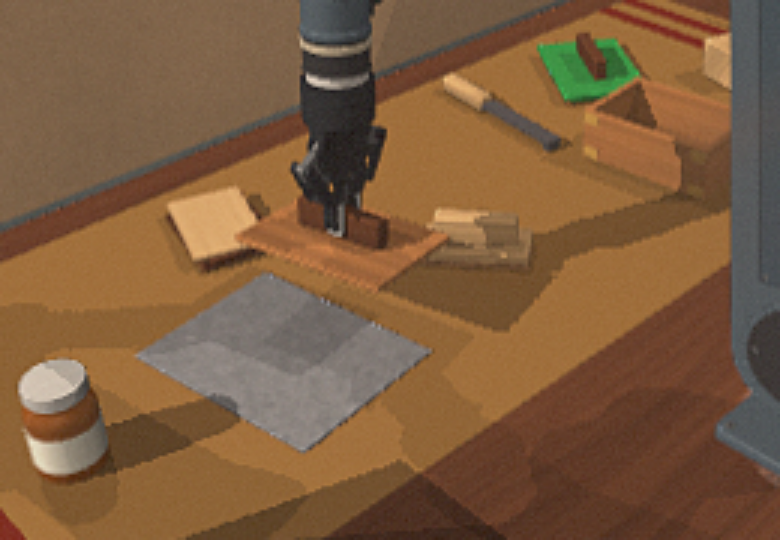

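The side view shows the lid (340,240 in the crop) stopped short of the mat (285,360), slightly tilted. Joint 6 has probably reached its range end. I'll lift and turn the other way, since the lid fits either way round.

Request:
send_rows --pt "-1 0 0 -0.04 0" --pt "-1 0 0 -0.04 0" --pt "-1 0 0 -0.03 -3" --pt "-1 0 0 0 -8" --pt "-1 0 0 0 -8" --pt "-1 0 0 0 -8" --pt "-1 0 0 0 -8" --pt "-1 0 0 0 0"

```text
time: 7.3
tcp_pos: [0.5084, 0.2056, 0.2234]
orientation: [0.911, 0.41, 0.009, -0.036]
force: [-0.4, -0.2, -3.1]
width: 0.0188
grasp_force: 61.0
```

```bash
python3 - <<'E'
from h import *
go(.497,.311,.0307,-171)
print(pose()[2]["qpos"].round(3))
E
```

```text
t 7.3 tcp [0.5084 0.2056 0.2234] ang 48.37 tilt [-0.013  0.074 -0.997] w 0.0188 F [-0.4 -0.2 -3.1] | spin 39.37 dx dy dz 0.0052 -0.1059 0.1927
[0.219 0.095 0.131 1.604 0.075 2.515]
```

Joint 6 was at its limit, and the solver left a 0.075 rad sideways tilt (q5). It should undo by symmetry at the opposite limit of joint 6, and there is time for that, so I'll turn there.

Request:
send_rows --pt "-1 0 0 0 -8.5" --pt "-1 0 0 0 -8.5" --pt "-1 0 0 0 -8.5" --pt "-1 0 0 0 -8.5" --pt "-1 0 0 0 -8.5" --pt "-1 0 0 0 -8.5" --pt "-1 0 0 0 -8.5" --pt "-1 0 0 0 -8.5"

```text
time: 8.1
tcp_pos: [0.5078, 0.2055, 0.2223]
orientation: [0.525, 0.85, 0.027, -0.026]
force: [-0.2, 0.3, -2.9]
width: 0.0194
grasp_force: 61.0
```

Request:
send_rows --pt "-1 0 0 0 -8.5" --pt "-1 0 0 0 -8.5" --pt "-1 0 0 0 -8.5" --pt "-1 0 0 0 -8.5" --pt "-1 0 0 0 -8.5" --pt "-1 0 0 0 -8.5" --pt "-1 0 0 0 -8.5" --pt "-1 0 0 0 -8.5"

```text
time: 8.9
tcp_pos: [0.5078, 0.2055, 0.2223]
orientation: [-0.04, 0.998, 0.037, -0.006]
force: [0.2, 0.3, -3.7]
width: 0.0193
grasp_force: 61.0
```

Request:
send_rows --pt "-1 0 0 0 -8.5" --pt "-1 0 0 0 -8.5" --pt "-1 0 0 0 -8.5" --pt "-1 0 0 0 -8.5" --pt "-1 0 0 0 -8.5" --pt "-1 0 0 0 -8.5" --pt "-1 0 0 0 -8.5" --pt "-1 0 0 0 -8.5"

```text
time: 9.7
tcp_pos: [0.5078, 0.2055, 0.2223]
orientation: [-0.592, 0.805, 0.034, 0.016]
force: [1.1, 0.5, -2.0]
width: 0.0189
grasp_force: 61.0
```

Request:
send_rows --pt "-1 0 0 0 -8.5" --pt "-1 0 0 0 -8.5" --pt "-1 0 0 0 -8.5" --pt "-1 0 0 0 -8.5" --pt "-1 0 0 0 -8.5" --pt "-1 0 0 0 -8.5" --pt "-1 0 0 0 -8.5" --pt "-1 0 0 0 -8.5"

```text
time: 10.5
tcp_pos: [0.5078, 0.2055, 0.2223]
orientation: [0.941, -0.337, -0.019, -0.032]
force: [0.4, -0.6, -2.4]
width: 0.0192
grasp_force: 61.0
```

Request:
send_rows --pt "-1 0 0 0 -8.5" --pt "-1 0 0 0 -8.5" --pt "-1 0 0 0 -8.5" --pt "-1 0 0 0 -8.5" --pt "-1 0 0 0 -8.5" --pt "-1 0 0 0 0"

```text
time: 11.1
tcp_pos: [0.5078, 0.2055, 0.2221]
orientation: [0.999, 0.024, -0.007, -0.037]
force: [0.2, -0.4, -3.0]
width: 0.0189
grasp_force: 61.0
```

```bash
python3 - <<'E'
from h import *
go(.497,.1,.2234,13)
print(pose()[2]["qpos"].round(3))
E
```

```text
t 11.1 tcp [0.5078 0.2055 0.2221] ang 2.82 tilt [-0.015  0.073 -0.997] w 0.0189 F [ 0.2 -0.4 -3. ] | spin -10.18 dx dy dz -0.0342 0.1004 -0.0013
[ 0.219  0.095  0.129  1.604  0.075 -2.972]
```

Request:
send_rows --pt "-1 0 0 0 -8.5" --pt "-1 0 0.03 0 0" --pt "-1 0 0.03 0 0" --pt "-1 0 0.03 0 0" --pt "-1 0 0 0 0"

```text
time: 11.6
tcp_pos: [0.5175, 0.1536, 0.2145]
orientation: [0.997, 0.068, -0.003, -0.02]
force: [-0.5, -0.2, -3.1]
width: 0.0191
grasp_force: 61.0
```

```bash
python3 - <<'E'
from h import *
go(.497,.1,.2234,13)
print(pose()[2]["qpos"].round(3))
E
```

```text
t 11.6 tcp [0.5175 0.1536 0.2145] ang 7.84 tilt [-0.009  0.04  -0.999] w 0.0191 F [-0.5 -0.2 -3.1] | spin -5.16 dx dy dz -0.032 0.0476 -0.0089
[ 0.14   0.082  0.101  1.593  0.041 -3.138]
```

The tilt is unwinding as predicted. Same again.

Request:
send_rows --pt "-1 0 0.03 0 0" --pt "-1 0 0.03 0 0" --pt "-1 0 0.03 0 0" --pt "-1 0 0 0 0"

```text
time: 12.0
tcp_pos: [0.5237, 0.1073, 0.2115]
orientation: [0.999, 0.036, -0.002, -0.002]
force: [0.2, 1.6, -2.5]
width: 0.0189
grasp_force: 61.0
```

```bash
python3 - <<'E'
from h import *
go(.497,.311,.2234,-171)
print(pose()[2]["qpos"].round(3))
E
```

```text
t 12.0 tcp [0.5237 0.1073 0.2115] ang 4.18 tilt [-0.005  0.004 -1.   ] w 0.0189 F [ 0.2  1.6 -2.5] | spin -4.82 dx dy dz 0.0055 -0.2053 -0.0119
[ 0.074  0.074  0.087  1.588  0.004 -3.14 ]
```

Level again. Half turn, then to the mat.

Request:
send_rows --pt "-1 0 0 0 8.5" --pt "-1 0 0 0 8.5" --pt "-1 0 0 0 8.5" --pt "-1 0 0 0 8.5" --pt "-1 0 0 0 8.5" --pt "-1 0 0 0 8.5" --pt "-1 0 0 0 8.5" --pt "-1 0 0 0 8.5"

```text
time: 12.8
tcp_pos: [0.5235, 0.1095, 0.2117]
orientation: [0.848, -0.53, -0.003, -0.001]
force: [-0.2, -0.0, -2.8]
width: 0.019
grasp_force: 61.0
```

Request:
send_rows --pt "-1 0 0 0 8.5" --pt "-1 0 0 0 8.5" --pt "-1 0 0 0 8.5" --pt "-1 0 0 0 8.5" --pt "-1 0 0 0 8.5" --pt "-1 0 0 0 8.5" --pt "-1 0 0 0 8.5" --pt "-1 0 0 0 8.5"

```text
time: 13.6
tcp_pos: [0.5235, 0.1095, 0.2117]
orientation: [-0.407, 0.914, 0.004, -0.001]
force: [-0.1, 0.3, -3.3]
width: 0.0192
grasp_force: 61.0
```

Request:
send_rows --pt "-1 0 0 0 8.5" --pt "-1 0 0 0 8.5" --pt "-1 0 0 0 8.5" --pt "-1 0 0 0 8.5" --pt "-1 0 0 0 5" --pt "-1 0 0 0 0"

```text
time: 14.2
tcp_pos: [0.5235, 0.1095, 0.2117]
orientation: [-0.082, 0.997, 0.003, -0.002]
force: [0.2, 0.6, -2.2]
width: 0.0188
grasp_force: 61.0
```

Request:
send_rows --pt "-1 -0.001 0.025 0 0" --pt "-1 -0.001 0.035 0 0" --pt "-1 -0.001 0.035 0 0" --pt "-1 -0.001 0.035 0 0" --pt "-1 -0.001 0.035 0 0" --pt "-1 0 0.025 0 0" --pt "-1 0 0.015 0 0" --pt "-1 0 0 0 0"

```text
time: 15.0
tcp_pos: [0.4946, 0.3141, 0.2127]
orientation: [-0.084, 0.996, 0.003, -0.002]
force: [1.6, 0.8, -2.2]
width: 0.0193
grasp_force: 60.9
```

```bash
python3 - <<'E'
from h import *
go(.497,.311,.0347,9)
print(pose()[2]["qpos"].round(3))
E
```

```text
t 15.0 tcp [0.4946 0.3141 0.2127] ang -170.42 tilt [-0.005  0.006 -1.   ] w 0.0193 F [ 1.6  0.8 -2.2] | spin 0.58 dx dy dz -0.0019 -0.0034 0.178
[0.447 0.207 0.236 1.602 0.007 0.28 ]
```

Request:
send_rows --pt "-1 0 0 0.03 0" --pt "-1 0 0 0.04 0" --pt "-1 0 0 0.04 0" --pt "-1 0 0 0.035 0" --pt "-1 0 0 0.02 0" --pt "-1 0 0 0.007 0" --pt "-1 0 0 0 0"

```text
time: 15.7
tcp_pos: [0.4937, 0.3119, 0.0398]
orientation: [-0.081, 0.997, 0.002, -0.003]
force: [0.1, -0.9, -2.8]
width: 0.0187
grasp_force: 60.9
```

Request:
send_rows --pt "-1 0 0 0.004 0" --pt "-1 0 0 0.004 0" --pt "-1 0 0 0.002 0" --pt "-1 0 0 0 0"

```text
time: 16.1
tcp_pos: [0.4945, 0.3135, 0.0313]
orientation: [-0.082, 0.997, 0.003, -0.002]
force: [0.7, 0.3, -2.9]
width: 0.0188
grasp_force: 60.9
```

Request:
send_rows --pt "-1 0 0 0.0015 0" --pt "-1 0 0 0 0"

```text
time: 16.3
tcp_pos: [0.4946, 0.3137, 0.0308]
orientation: [-0.082, 0.997, 0.003, -0.001]
force: [-2.1, 0.0, 3.1]
width: 0.0188
grasp_force: 61.8
```

Contact. Release, rise, and check.

Request:
send_rows --pt "0 0 0 0 0" --pt "1 0 0 0 0" --pt "1 0 0 0 0" --pt "1 0 0 0 0" --pt "1 0 0 0 0" --pt "1 0 0 -0.03 0" --pt "1 0 0 -0.04 0" --pt "1 0 0 -0.04 0"

```text
time: 17.1
tcp_pos: [0.494, 0.3124, 0.1396]
orientation: [-0.082, 0.997, 0.002, -0.003]
force: [0.8, -0.1, 0.8]
width: 0.0857
grasp_force: 0.0
```

```bash
cat >> h.py <<'E'
def rect(xyz,c,r,z0,z1):
    xyz=xyz.reshape(-1,3); q=xyz[(np.linalg.norm(xyz[:,:2]-c,axis=-1)<r)&(xyz[:,2]>z0)&(xyz[:,2]<z1)]
    b=cv2.minAreaRect((q[:,:2]*1000).astype(np.float32)); return len(q),np.round(b[0],1),np.round(b[1],1),round(b[2],1),q[:,2].mean().round(4)
E
python3 - <<'E'
from h import *
p=robot.snapshot("wrist"); x=cloud(p); save("g",p["color"])
c=[.495,.313]
print("handle",rect(x,c,.09,.05,.062)); print("plate",rect(x,c,.15,.017,.027))
q=x.reshape(-1,3); q=q[(abs(q[:,0]-.495)<.13)&(abs(q[:,1]-.313)<.1)&(q[:,2]>.017)&(q[:,2]<.027)]
print("plane",np.linalg.lstsq(np.c_[q[:,:2],np.ones(len(q))],q[:,2],rcond=None)[0].round(4))
x=np.load("scene.npz")["xyz"]
go(.4905,.0355,.2,39.2)
E
```

```text
handle (4172, array([494.2, 312.6]), array([108.9,  20. ]), 9.3, np.float64(0.0557))
plate (33562, array([494.8, 312.7]), array([190.9, 130.3]), 9.4, np.float64(0.0222))
plane [ 0.0006 -0.001   0.0223]
t 17.15 tcp [0.4981 0.3144 0.149 ] ang -170.63 tilt [ 0.006  0.01  -1.   ] w 0.0852 F [1.7 0.5 5.8] | spin -29.83 dx dy dz 0.1822 -0.2113 -0.051
```

The lid lies flat on the mat (top at 22 mm, centre 494,313). Now to the block.

Request:
send_rows --pt "1 0 0 -0.03 -7.5" --pt "1 0 0 -0.02 -7.5" --pt "1 0 0 0 -7.5" --pt "1 0 0 0 -7.3" --pt "1 0 0 0 0"

```text
time: 17.65
tcp_pos: [0.4952, 0.3127, 0.1895]
orientation: [-0.335, 0.942, 0.003, -0.001]
force: [0.1, 0.5, 0.2]
width: 0.0854
grasp_force: 0.0
```

Request:
send_rows --pt "1 0.022 -0.026 0 0" --pt "1 0.026 -0.03 0 0" --pt "1 0.026 -0.03 0 0" --pt "1 0.026 -0.03 0 0" --pt "1 0.026 -0.03 0 0" --pt "1 0.026 -0.03 0 0" --pt "1 0.026 -0.03 0 0" --pt "1 0 0 0 0"

```text
time: 18.45
tcp_pos: [0.4869, 0.0364, 0.1876]
orientation: [-0.331, 0.944, 0.002, -0.002]
force: [-0.2, -1.1, -0.2]
width: 0.0854
grasp_force: 0.0
```

```bash
python3 - <<'E'
from h import *
p=robot.snapshot("wrist"); x=cloud(p)
c=[.49,.036]
print("grip",rect(x,c,.09,.046,.06)); print("base",rect(x,c,.09,.014,.026))
go(.4905,.0355,.031,39.2)
E
```

```text
grip (3163, array([489.6,  33.1]), array([98.6, 24. ]), 38.9, np.float64(0.0535))
base (5416, array([490.3,  33.6]), array([130.2,  60.2]), 39.0, np.float64(0.0202))
t 18.5 tcp [0.4869 0.0385 0.1877] ang -141.23 tilt [-0.005  0.005 -1.   ] w 0.0855 F [-0.5  0.3  0.2] | spin -0.43 dx dy dz -0.0009 -0.0046 0.1567
```

Request:
send_rows --pt "1 0 -0.0055 0.03 -0.4" --pt "1 0 0 0.04 0" --pt "1 0 0 0.04 0" --pt "1 0 0 0.03 0" --pt "1 0 0 0.015 0" --pt "1 0 0 0.0075 0" --pt "1 0 0 0 0"

```text
time: 19.2
tcp_pos: [0.4888, 0.0381, 0.0243]
orientation: [-0.339, 0.941, 0.004, -0.002]
force: [-0.5, -0.2, 0.7]
width: 0.0857
grasp_force: 0.0
```

Request:
send_rows --pt "-1 0 0 0 0" --pt "-1 0 0 0 0" --pt "-1 0 0 0 0" --pt "-1 0 0 0 0" --pt "-1 0 0 0 0" --pt "-1 0 0 0 0"

```text
time: 19.8
tcp_pos: [0.4909, 0.0369, 0.0266]
orientation: [-0.338, 0.941, 0.003, -0.0]
force: [1.1, -0.3, 3.6]
width: 0.023
grasp_force: 59.5
```

```bash
python3 - <<'E'
from h import *
go(.4705,-.306,.2,5.9)
E
```

```text
t 19.8 tcp [0.4909 0.0369 0.0266] ang -140.44 tilt [-0.002  0.005 -1.   ] w 0.023 F [ 1.1 -0.3  3.6] | spin 33.66 dx dy dz 0.0556 -0.339 -0.1734
```

Block gripped (23 mm). Lift and carry it to the box.

Request:
send_rows --pt "-1 0 0 -0.015 0" --pt "-1 0 0 -0.035 0" --pt "-1 0 0 -0.04 0" --pt "-1 0 0 -0.04 8" --pt "-1 0 0 -0.03 8.5" --pt "-1 0 0 -0.01 8.5" --pt "-1 0 0 0 8.6" --pt "-1 0 0 0 0"

```text
time: 20.6
tcp_pos: [0.4904, 0.0361, 0.1952]
orientation: [-0.052, 0.999, 0.003, -0.002]
force: [0.1, -0.0, -1.6]
width: 0.0231
grasp_force: 59.1
```

Request:
send_rows --pt "-1 0.005 -0.025 0 0" --pt "-1 0.006 -0.036 0 0" --pt "-1 0.006 -0.036 0 0" --pt "-1 0.006 -0.036 0 0" --pt "-1 0.006 -0.036 0 0" --pt "-1 0.006 -0.036 0 0" --pt "-1 0.006 -0.036 0 0" --pt "-1 0.006 -0.036 0 0"

```text
time: 21.4
tcp_pos: [0.4716, -0.2452, 0.1924]
orientation: [-0.054, 0.999, 0.004, -0.003]
force: [1.0, 0.2, -2.0]
width: 0.023
grasp_force: 59.3
```

Request:
send_rows --pt "-1 0.006 -0.036 0 0" --pt "-1 0.003 -0.025 0 0" --pt "-1 0 0 0 0"

```text
time: 21.7
tcp_pos: [0.4688, -0.3087, 0.1915]
orientation: [-0.052, 0.999, 0.003, -0.003]
force: [-0.3, 0.2, -2.4]
width: 0.0228
grasp_force: 59.4
```

```bash
python3 - <<'E'
from h import *
go(.4705,-.306,.0346,5.9)
p=robot.snapshot("wrist"); save("g2",p["color"]); x=cloud(p)
print("rim",rect(x,[.4705,-.306],.13,.062,.076))
E
```

```text
t 21.7 tcp [ 0.4688 -0.3087  0.1915] ang -174.09 tilt [-0.007  0.006 -1.   ] w 0.0228 F [-0.3  0.2 -2.4] | spin 0.01 dx dy dz -0.002 0.0026 0.1569
rim (6920, array([ 466.4, -307.1]), array([180.8, 130.6]), 6.2, np.float64(0.0697))
```

View pics/g2.png

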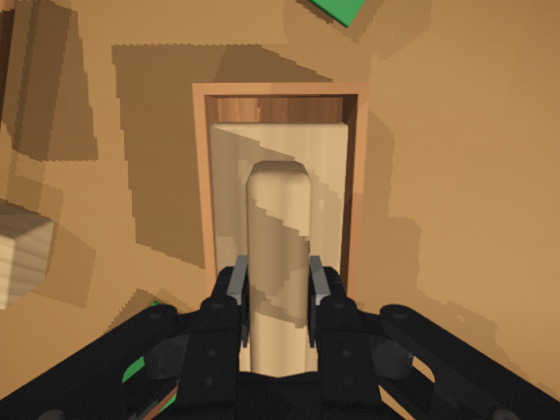

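The block (280,250) hangs centred and aligned over the open box (rim 200–362). Lowering.

Request:
send_rows --pt "-1 -0.002 0.0025 0.02 0" --pt "-1 0 0 0.035 0" --pt "-1 0 0 0.035 0" --pt "-1 0 0 0.03 0" --pt "-1 0 0 0.02 0" --pt "-1 0 0 0.01 0" --pt "-1 0 0 0.004 0" --pt "-1 0 0 0 0"

```text
time: 22.55
tcp_pos: [0.4712, -0.3018, 0.0398]
orientation: [-0.053, 0.999, 0.003, -0.002]
force: [0.2, 0.5, -2.5]
width: 0.0229
grasp_force: 59.6
```

Request:
send_rows --pt "-1 0 0 0.002 0" --pt "-1 0 0 0 0"

```text
time: 22.75
tcp_pos: [0.4719, -0.303, 0.0391]
orientation: [-0.052, 0.999, 0.002, -0.001]
force: [0.9, -0.9, -2.3]
width: 0.0231
grasp_force: 59.6
```

Request:
send_rows --pt "-1 0 0 0.0025 0" --pt "-1 0 0 0 0"

```text
time: 22.95
tcp_pos: [0.4712, -0.3025, 0.0355]
orientation: [-0.052, 0.999, 0.003, -0.002]
force: [-0.1, 0.4, -1.8]
width: 0.0232
grasp_force: 59.6
```

Request:
send_rows --pt "-1 0 0 0.0015 0" --pt "-1 0 0 0 0"

```text
time: 23.15
tcp_pos: [0.4712, -0.3026, 0.0347]
orientation: [-0.052, 0.999, 0.002, -0.002]
force: [-2.3, 1.1, 2.7]
width: 0.0228
grasp_force: 60.1
```

Contact with the floor. I'll open only partway, because the box is just 114 mm wide inside, then rise.

Request:
send_rows --pt "-0.1 0 0 0 0" --pt "-0.1 0 0 0 0" --pt "-0.1 0 0 0 0" --pt "-0.1 0 0 0 0" --pt "-0.1 0 0 -0.02 0" --pt "-0.1 0 0 -0.04 0" --pt "-0.1 0 0 -0.05 0" --pt "-0.1 0 0 -0.04 0"

```text
time: 23.95
tcp_pos: [0.4719, -0.3032, 0.1861]
orientation: [-0.052, 0.999, 0.002, -0.002]
force: [0.7, -1.6, 1.1]
width: 0.0385
grasp_force: 0.0
```

Request:
send_rows --pt "1 0 0 -0.01 0" --pt "1 0 0 0 0"

```text
time: 24.15
tcp_pos: [0.4732, -0.3043, 0.1967]
orientation: [-0.052, 0.999, 0.001, 0.0]
force: [-0.6, 1.1, -0.1]
width: 0.0659
grasp_force: 0.0
```

```bash
python3 - <<'E'
from h import *
p=robot.snapshot("wrist"); x=cloud(p); save("i",p["color"])
c=[.4705,-.305]
print("rim",rect(x,c,.13,.064,.076)); print("grip",rect(x,c,.07,.055,.0635)); 
q=x.reshape(-1,3); a=np.radians(5.9); l=(q[:,:2]-c)@np.array([[np.cos(a),-np.sin(a)],[np.sin(a),np.cos(a)]])
q=q[(abs(l[:,0])<.07)&(abs(l[:,1])<.04)&(q[:,2]<.033)&(q[:,2]>.02)]
print("base",rect(q,c,.1,.02,.033),"plane",np.linalg.lstsq(np.c_[q[:,:2],np.ones(len(q))],q[:,2],rcond=None)[0].round(4))
go(.494,.312,.2,9.3)
E
```

```text
rim (8379, array([ 471.2, -306.6]), array([191. , 130.6]), 6.5, np.float64(0.0698))
grip (3477, array([ 469.4, -306.7]), array([ 98.7, 114.8]), 6.3, np.float64(0.0613))
base (5455, array([ 469.7, -303.8]), array([129.2,  60.2]), 5.8, np.float64(0.0282)) plane [ 0.0006 -0.0015  0.0274]
t 24.2 tcp [ 0.4722 -0.3035  0.1941] ang -174.03 tilt [-0.003  0.004 -1.   ] w 0.0731 F [ 0.4  0.1 -0. ] | spin -3.33 dx dy dz -0.121 0.6039 -0.0059
```

The block is flat in the box (base top at 28 mm, centred). Back to the lid.

Request:
send_rows --pt "1 -0.007 0.03 0 -3.3" --pt "1 -0.008 0.04 0 0" --pt "1 -0.008 0.04 0 0" --pt "1 -0.008 0.04 0 0" --pt "1 -0.008 0.04 0 0" --pt "1 -0.008 0.04 0 0" --pt "1 -0.008 0.04 0 0" --pt "1 -0.008 0.04 0 0"

```text
time: 25.0
tcp_pos: [0.484, 0.0146, 0.1921]
orientation: [-0.081, 0.997, 0.003, -0.005]
force: [-0.2, -0.4, -0.6]
width: 0.0852
grasp_force: 0.0
```

Request:
send_rows --pt "1 -0.008 0.04 0 0" --pt "1 -0.008 0.04 0 0" --pt "1 -0.008 0.04 0 0" --pt "1 -0.008 0.04 0 0" --pt "1 -0.008 0.04 0 0" --pt "1 -0.008 0.04 0 0" --pt "1 -0.008 0.035 0 0" --pt "1 -0.002 0.019 0 0"

```text
time: 25.8
tcp_pos: [0.4939, 0.3144, 0.1928]
orientation: [-0.082, 0.997, 0.002, -0.005]
force: [-0.8, -0.4, -0.1]
width: 0.0853
grasp_force: 0.0
```

Request:
send_rows --pt "1 0 0 0 0" --pt "1 0 0 0 0"

```text
time: 26.0
tcp_pos: [0.4944, 0.3117, 0.194]
orientation: [-0.081, 0.997, 0.002, -0.004]
force: [1.1, -0.2, 0.4]
width: 0.0851
grasp_force: 0.0
```

```bash
python3 - <<'E'
from h import *
p=robot.snapshot("wrist"); x=cloud(p)
c=[.495,.313]
print("handle",rect(x,c,.09,.05,.062)); print("plate",rect(x,c,.15,.017,.027))
go(.4945,.313,.030,9.3)
E
```

```text
handle (2850, array([494.3, 312.6]), array([109.3,  19.9]), 9.2, np.float64(0.0558))
plate (23866, array([494.9, 312.7]), array([189.6, 130.6]), 9.4, np.float64(0.0222))
t 26.05 tcp [0.4948 0.3113 0.1947] ang -170.74 tilt [-0.008  0.003 -1.   ] w 0.0853 F [0.3 0.1 1.2] | spin -0.04 dx dy dz -0.0 0.0018 0.1647
```

Request:
send_rows --pt "1 0 0.001 0.03 0" --pt "1 0 0 0.04 0" --pt "1 0 0 0.04 0" --pt "1 0 0 0.03 0" --pt "1 0 0 0.016 0" --pt "1 0 0 0.007 0" --pt "1 0 0 0 0" --pt "1 0 0 0 0"

```text
time: 26.85
tcp_pos: [0.4957, 0.3139, 0.0351]
orientation: [-0.08, 0.997, 0.003, -0.001]
force: [-0.3, -0.1, 1.6]
width: 0.0853
grasp_force: 0.0
```

Request:
send_rows --pt "-1 0 0 0 0" --pt "-1 0 0 0 0" --pt "-1 0 0 0 0" --pt "-1 0 0 0 0" --pt "-1 0 0 0 0" --pt "-1 0 0 0 0"

```text
time: 27.45
tcp_pos: [0.4952, 0.3143, 0.0345]
orientation: [-0.081, 0.997, 0.003, -0.001]
force: [0.2, 0.0, 2.9]
width: 0.0191
grasp_force: 61.3
```

Request:
send_rows --pt "-1 0 0 -0.01 0" --pt "-1 0 0 -0.02 0" --pt "-1 0 0 -0.04 0" --pt "-1 0 0 -0.04 0" --pt "-1 0 0 -0.04 0" --pt "-1 0 0 -0.03 3.3" --pt "-1 0 0 -0.01 0" --pt "-1 0 0 0 0"

```text
time: 28.25
tcp_pos: [0.4964, 0.3135, 0.2253]
orientation: [-0.053, 0.999, 0.003, -0.001]
force: [0.5, -0.0, -3.9]
width: 0.019
grasp_force: 60.5
```

```bash
python3 - <<'E'
from h import *
p=robot.snapshot("wrist"); x=cloud(p)
t=pose()[0]
q=x.reshape(-1,3); q=q[(abs(q[:,:2]-t[:2]).max(1)<.12)&(abs(q[:,2]-t[2]+.0085)<.02)]
h=np.median(q[:,2]); print("plate z",h,rect(q,t[:2],.13,h-.01,h+.01),"plane",np.linalg.lstsq(np.c_[q[:,:2],np.ones(len(q))],q[:,2],rcond=None)[0].round(4))
print("handle",rect(x,t[:2],.09,h+.026,h+.042))
go(.471,-.3055,.2,5.9)
E
```

```text
plate z 0.21297354295351328 (59963, array([494.3, 311.9]), array([186.5, 130.2]), 6.0, np.float64(0.213)) plane [0.0033 0.0026 0.2108]
handle (11992, array([488.9, 310.8]), array([95.3, 44.4]), 22.1, np.float64(0.2467))
t 28.3 tcp [0.4955 0.3131 0.2231] ang -173.97 tilt [-0.005  0.005 -1.   ] w 0.0186 F [ 0.4  0.6 -3.4] | spin 0.13 dx dy dz 0.0879 -0.6128 0.0231
```

Request:
send_rows --pt "-1 0.004 -0.025 0 0" --pt "-1 0.006 -0.04 0 0" --pt "-1 0.006 -0.04 0 0" --pt "-1 0.006 -0.04 0 0" --pt "-1 0.006 -0.04 0 0" --pt "-1 0.006 -0.04 0 0" --pt "-1 0.006 -0.04 0 0" --pt "-1 0.006 -0.04 0 0"

```text
time: 29.1
tcp_pos: [0.4796, 0.0037, 0.2187]
orientation: [-0.053, 0.999, 0.003, -0.005]
force: [-0.2, -0.7, -3.6]
width: 0.0187
grasp_force: 60.4
```

Request:
send_rows --pt "-1 0.006 -0.04 0 0" --pt "-1 0.006 -0.04 0 0" --pt "-1 0.006 -0.04 0 0" --pt "-1 0.006 -0.04 0 0" --pt "-1 0.006 -0.04 0 0" --pt "-1 0.006 -0.04 0 0" --pt "-1 0.006 -0.04 0 0" --pt "-1 0 -0.029 0 0"

```text
time: 29.9
tcp_pos: [0.4698, -0.3082, 0.2167]
orientation: [-0.051, 0.999, 0.005, -0.005]
force: [0.6, -0.5, -2.9]
width: 0.0189
grasp_force: 60.4
```

Request:
send_rows --pt "-1 0 0 0.04 0" --pt "-1 0 0 0.04 0" --pt "-1 0 0 0.025 0" --pt "-1 0 0 0 0" --pt "-1 0 0 0 0"

```text
time: 30.4
tcp_pos: [0.47, -0.3048, 0.1132]
orientation: [-0.052, 0.999, 0.005, -0.004]
force: [0.6, -0.7, -2.7]
width: 0.0186
grasp_force: 60.4
```

```bash
python3 - <<'E'
from h import *
go(.4713,-.3068,.0905,5.9)
p=robot.snapshot("wrist"); go(.4713,-.3068,.0905,5.9)
t=pose()[0]; x=cloud(p); h=t[2]-.0115
print("plate",rect(x,t[:2],.14,h-.008,h+.008)); print("t",robot.read_state()["time"])
p=robot.snapshot("scene"); save("j",cv2.resize(p["color"][190:330,120:310],None,fx=4,fy=4)); go(.4713,-.3068,.0905,5.9)
E
```

```text
t 30.4 tcp [ 0.47   -0.3048  0.1132] ang -174.0 tilt [-0.009  0.009 -1.   ] w 0.0186 F [ 0.6 -0.7 -2.7] | spin 0.1 dx dy dz -0.0011 -0.0021 0.0227
t 30.45 tcp [ 0.4713 -0.3059  0.1155] ang -174.0 tilt [-0.005  0.006 -1.   ] w 0.019 F [-0.1 -1.4 -2.5] | spin 0.1 dx dy dz 0.0001 -0.0009 0.025
plate (59965, array([ 467.7, -306.5]), array([186.2, 130.5]), 6.0, np.float64(0.1012))
t 30.45
t 30.5 tcp [ 0.4722 -0.3066  0.1169] ang -174.01 tilt [-0.003  0.004 -1.   ] w 0.0188 F [ 0.2  0.2 -1.8] | spin 0.09 dx dy dz 0.0009 -0.0001 0.0264
```

View pics/j.png

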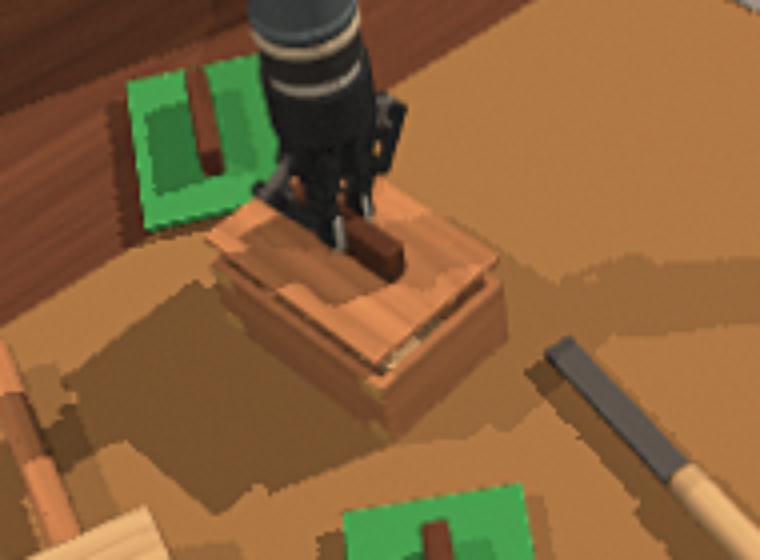

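The lid hovers aligned just over the box rim (crop 355,270); the numbers agree within about 1 mm. Lowering slowly and watching the force.

Request:
send_rows --pt "-1 0 0 0.006 0" --pt "-1 0 0 0.005 0" --pt "-1 0 0 0.004 0" --pt "-1 0 0 0.003 0" --pt "-1 0 0 0 0" --pt "-1 0 0 0 0"

```text
time: 31.1
tcp_pos: [0.4714, -0.306, 0.0976]
orientation: [-0.052, 0.999, 0.003, -0.002]
force: [1.3, 0.0, -3.5]
width: 0.0187
grasp_force: 60.6
```

Request:
send_rows --pt "-1 0 0 0.002 0" --pt "-1 0 0 0.002 0" --pt "-1 0 0 0 0" --pt "-1 0 0 0 0"

```text
time: 31.5
tcp_pos: [0.4713, -0.306, 0.0936]
orientation: [-0.052, 0.999, 0.003, -0.002]
force: [0.2, 0.4, -2.4]
width: 0.0188
grasp_force: 60.6
```

The cleats are inside without contact.

Request:
send_rows --pt "-1 0 0 0.002 0" --pt "-1 0 0 0 0"

```text
time: 31.7
tcp_pos: [0.4713, -0.3059, 0.0914]
orientation: [-0.052, 0.999, 0.003, -0.002]
force: [0.8, 0.9, -2.8]
width: 0.0188
grasp_force: 60.6
```

Request:
send_rows --pt "-1 0 0 0.0015 0" --pt "-1 0 0 0 0"

```text
time: 31.9
tcp_pos: [0.4715, -0.3061, 0.0906]
orientation: [-0.052, 0.999, 0.003, -0.002]
force: [-0.2, 0.7, -2.1]
width: 0.0189
grasp_force: 60.7
```

Request:
send_rows --pt "-1 0 0 0.001 0" --pt "-1 0 0 0 0"

```text
time: 32.1
tcp_pos: [0.4715, -0.3061, 0.0905]
orientation: [-0.052, 0.999, 0.002, -0.002]
force: [-2.8, 2.2, 4.1]
width: 0.0187
grasp_force: 61.5
```

Seated on the rim at the expected height. Release and rise.

Request:
send_rows --pt "0 0 0 0 0" --pt "1 0 0 0 0" --pt "1 0 0 0 0" --pt "1 0 0 0 0" --pt "1 0 0 0 0" --pt "1 0 0 -0.03 0" --pt "1 0 0 -0.05 0" --pt "1 0 0 -0.04 0"

```text
time: 32.9
tcp_pos: [0.4718, -0.3065, 0.2108]
orientation: [-0.052, 0.999, 0.003, -0.002]
force: [1.0, -1.2, 0.7]
width: 0.0851
grasp_force: 0.0
```

Request:
send_rows --pt "1 0 0 0 0" --pt "1 0 0 0 0" --pt "1 0 0 0 0"

```text
time: 33.2
tcp_pos: [0.4715, -0.3063, 0.2077]
orientation: [-0.052, 0.999, 0.004, -0.003]
force: [-1.0, 0.5, 0.8]
width: 0.0849
grasp_force: 0.0
```

```bash
python3 - <<'E'
from h import *
p=robot.snapshot("wrist"); x=cloud(p); c=[.4705,-.306]
print("plate",rect(x,c,.14,.07,.085)); print("handle",rect(x,c,.09,.105,.118))
q=x.reshape(-1,3); q=q[(abs(q[:,0]-c[0])<.085)&(abs(q[:,1]-c[1])<.055)&(q[:,2]>.07)&(q[:,2]<.085)]
print("plane",np.linalg.lstsq(np.c_[q[:,:2],np.ones(len(q))],q[:,2],rcond=None)[0].round(4)); go(.47,-.306,.2,5.9)
E
```

```text
plate (31032, array([ 471.5, -307.4]), array([189.7, 130.4]), 5.9, np.float64(0.0783))
handle (3823, array([ 470.6, -307.4]), array([108.8,  20. ]), 6.0, np.float64(0.1118))
plane [ 0.0003 -0.001   0.0779]
t 33.25 tcp [ 0.4711 -0.306   0.2071] ang -174.03 tilt [-0.007  0.008 -1.   ] w 0.0852 F [ 1.1 -0.4 -0.5] | spin 0.07 dx dy dz 0.0011 0.0001 0.0071
```

The lid is home: 78.3 mm top, level, aligned at 5.9° and centred to about 1 mm. Handing in.

```bash
python3 -c "
from rig import robot
print(robot.sign_off())"
```

```text
the job is handed in; nothing more can be done
None
```

I handed the job in at about 33 s: the block lies flat on its sole in the box, and the lid is back on the rim, level and within about 1 mm of centre by my last measurement; sign-off returned no verdict.

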